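# Shut the stop-tap cupboard and fit the right socket on its catch nut

### The arm

A 6-joint arm with a two-finger parallel gripper is mounted at the origin on the work surface. World frame = base frame: x ahead of the robot, y to its left, z up, the work surface at z = 0. Lengths are in mm, angles in rad, forces in N, time in s.
With the tool pointing down it reaches from about 350 to 775 mm from the base axis. Payload 7.3 kg.
Tool frame: the origin (TCP) lies between the finger pads, 19 mm behind the fingertips; this is the grasp point; x points along the fingers, y is the direction in which the jaws open and shut, and the axes are right-handed (so a half turn about x gives the same grasp; the last joint's range is limited). The gripper opens to 92 mm and grips with 3 to 60 N. Pads are 19 mm wide; open, the fingers measure 130 mm over their backs; the gripper's body (75 mm by 190 mm) begins 47 mm behind the grasp point.
Start: joints at [-1.349, 0.342, 1.524, -0, 1.275, -0.146], TCP at [188.794, -489.898, 245.541] pointing down, gripper open.
Joint ranges: [-2.53, 2.53], [-0.77, 2.02], [0.04, 2.7], [-1, 4.14], [0.28, 2.66], [-3.11, 3.11]. Speed limits (rad/s): [2.57, 2.57, 3.14, 3.14, 3.14, 3.14].

### API

Orientations are given as [roll, pitch, yaw] about the fixed x, y, z axes, in that order (R = Rz(yaw) Ry(pitch) Rx(roll)).
In Python, from plant import get_obs, capture, close_job gives the robot as it stands. The module is installed in compiled form; this text tells all that it offers.
- The arm moves only by the tool send_rows, never from a script. Its argument "moves" is a list of rows, each a list of 4 numbers: the shift along the tool's x, y, z in mm, then the turn about the tool's x in degrees. In form: [[tx, ty, tz, yaw], ...]. A call has 1 to 8 rows; each row shifts and turns the commanded pose from where the row before left it, along the tool's axes as they then stand; what a row does not reach is not made up. A row lasts 1/8 s, in which the tool goes at most 62.5 mm and 10.7 degrees, less where a joint would pass 70% of its speed; a pose out of reach is approached as far as the arm can. A call with a gripper value outside its range is refused whole. "hand" is the opening, from 0 (shut) to 1 (fully open), set as the call begins (left out, the last holds). The fingers move at their own pace and stop on an object; the grip force is fixed at half the most. Time passes only in rows, so rows that do not move let the fingers close. It gives the time, the measured TCP pose, the force and the opening at its end, in the units of the state.
- get_obs(): the state, without advancing time (a new reading comes with each control period).
- capture(name): name is "side" or "top" or "wrist"; returns a dict with "image" (384x512x3 uint8, red, green, blue), "K" (3x3 intrinsics, pixels), "dist" ([k1, k2, p1, p2, k3] as OpenCV has them; the pictures are not rectified), "position" and "attitude" of the camera in the world; the wrist camera has in their place "mount" (4x4, takes a point from camera to tool coordinates, whose origin is the TCP and whose axes are the tool frame's). Camera axes: x right, y down, z forward; pixel columns grow to the right and rows downward; lengths in mm; the calibration is good to about 2 mm. A picture is of the moment at which its call begins: read the wrist's pose just before it. There is no depth.
- close_job(): hands the job in, once; it reports no verdict.
The state is a dict: "time": time; "joint_positions": joint angles; "dq": joint speeds; "tau": joint torques, N m; "tool_pos": TCP position; "tcp_rot": TCP orientation; "contact_force": force on the tool from outside, world axes, zero at the start; "moment": the same for the moment, N m; "grip_width": finger opening in mm.
Only numpy, scipy, OpenCV 4.12 (cv2) and the standard library are available. Lean on these libraries where they do the work, as an engineer would, in place of code of your own. Each camera call takes 0.05 s, during which the arm holds its last target. There are 200 camera calls.

### The job

Push the door of the small white cupboard shut until it clicks home on its catch, and with it shut try the three sockets on the brass nut at the front of the cupboard's top, above the door's free edge (the catch nut), until you find the one that drops fully down over the nut. Stand the sockets that do not fit back upright on the mat or the worktop, and finish still holding the one that fits, fully seated on the nut and upright, with the door still shut. Leave the spanner, the washer, the soap bottle and the brush where they are.

Things in the scene. Friction and masses are not known exactly. Their poses are not given: they have to be found in the camera images.
- cabinet: Small fixed white cupboard, 160 deep (x) x 270 wide (y) x 180 mm tall; origin at the centre of its underside, its door side faces its own -x, z up. On its flat top stand three brass hex nuts on round steel bosses (50 mm diameter, 6 mm high): one near each front corner (35 mm ahead of the centre, 95 mm to either side) and one at the back middle (45 mm behind the centre).
- catch_nut (a point): Middle of the catch nut's foot, on the top face of its boss, 186 mm above the worktop, over the door's free edge. Axes as the cupboard's; the nut's flats face its +-x and every 60 degrees; the nut cannot turn. The fitting socket, seated, has its origin here (rim on the boss); any other stops at least 6 mm higher, on the stud's end or the nut's top.
- hinge_nut (a point): The same point of the nut at the other front corner (not to be used). The three nuts are 16, 21 and 26 mm across flats and change places from run to run. Each is 10 mm high above its boss (top 2 mm 1.5 mm narrower, as lead-in) with a 10 mm stud standing out of it; the stud ends 28, 20 and 12 mm above the boss for the 16, 21 and 26 mm nut.
- door (a joint): Door angle in rad: 0 shut and home on the catch, growing as it opens towards the cupboard's -x side. Starts at 0.35 to 0.7 and stays where it is left. From about 0.06 a spring roller catch resists with about 5 N at door_face; below about 0.025 it pulls the door home and holds it there.
- door_hinge (a point): Point on the door's upright hinge axis, at the cupboard's front right edge (its -x, -y edge), 90 mm above the worktop. The door turns about vertical here.
- door_face (a point): Point on the door's outer face to push on: 165 mm from the hinge axis, 30 mm below the door's top edge, 144 mm above the worktop. Moves with the door; its -x axis is the outward normal. The door is 262 wide, 15 thick, 168 mm high; the hinge axis lies on its inner face. An upright bar handle stands 40 mm out, 232 mm from the hinge, clear of this point.
- mat: Fixed black rubber mat 200 x 340 x 4 mm under the sockets, origin at the centre of its underside. The three sockets (0.14 to 0.24 kg) differ outside only in their bands. Hex holes: yellow 18 mm across flats, 30 mm deep; blue 23 mm, 22 mm deep; red 28 mm, 14 mm deep, for the 16, 21 and 26 mm nut. Blue stops 6 mm up on the smallest nut, 10 mm on the largest.
- socket_red: Steel socket with a red band standing mouth down on the mat, 85 mm tall. Origin: centre of the mouth rim, z up. Lower 45 mm: hexagonal, 38 mm across flats, flats facing its +-x. Above, a square neck 24 mm wide, faces square to its x and y: grip it there, TCP 71 mm above the origin. The hex hole below has flats facing +-x; see mat for the holes.
- socket_yellow: Steel socket with a yellow band standing mouth down on the mat, 85 mm tall. Origin: centre of the mouth rim, z up. Lower 45 mm: hexagonal, 38 mm across flats, flats facing its +-x. Above, a square neck 24 mm wide, faces square to its x and y: grip it there, TCP 71 mm above the origin. The hex hole below has flats facing +-x; see mat for the holes.
- socket_blue: Steel socket with a blue band standing mouth down on the mat, 85 mm tall. Origin: centre of the mouth rim, z up. Lower 45 mm: hexagonal, 38 mm across flats, flats facing its +-x. Above, a square neck 24 mm wide, faces square to its x and y: grip it there, TCP 71 mm above the origin. The hex hole below has flats facing +-x; see mat for the holes.
- spanner: Bystander: open-ended spanner, 160 mm long, lying flat at the far edge of the mat.
- washer: Bystander: brass washer, 40 mm diameter, 5 mm thick, lying flat at the near edge of the mat.
- soap: Bystander: green soap bottle with black cap, 60 mm diameter, 170 mm tall.
- brush: Bystander: red hand brush, 200 mm long.

How it is judged:
By the outcome, as a careful person would: the job done as asked, in the order asked, and still so for the second after the job is handed in, while the arm keeps its last pose, push and grip.
It also fails if it takes over 72 s, if anything falls off the work surface, if the arm or the gripper's body presses on something with over 40 N, if the wrist force passes 120 N, or if a joint passes its speed limit or range.

## Working session

There is one attempt and no reset: what is moved stays moved. The work goes in short steps, Python scripts to look and compute and a tool call to move; the robot and the scene stay as the last step left them, time stands still between calls to the robot, and variables do not carry over. Pictures are saved under pics/ and viewed, about 8 in all and at most 12, crops included, and the job is handed in when it is done.

Besides the shell and the picture viewer there is one more tool, called after ">>>" in YAML: its name, and indented under it one key for each argument. send_rows: Moves the arm, as the interface text tells. Its arguments: {"type":"object","properties":{"moves":{"type":"array","items":{"type":"array","items":{"type":"number"}}},"hand":{"type":"number"}},"required":["moves"]}

```bash
mkdir -p pics; ls
python3 - <<'E'
from plant import *
import cv2,numpy as np
o=get_obs();print(o)
for n in("side","top"):
    c=capture(n);cv2.imwrite(f"pics/{n}0.png",c["image"][:,:,::-1])
    print(n,c["K"],c["dist"],c["position"],c["attitude"])
c=capture("wrist");print(c["mount"],c["K"],c["dist"])
E
```

```text
pics
{'time': 0.0, 'joint_positions': array([-1.34898012e+00,  3.42700188e-01,  1.52501972e+00, -5.54456170e-05,
        1.27538914e+00, -1.45990181e-01]), 'dq': array([ 0.00079862, -0.00107612, -0.00020258, -0.0001871 ,  0.00071391,
       -0.00132613]), 'tau': array([-2.10969010e-04, -4.31245708e+01, -2.44217259e+01,  7.17471843e-02,
        5.61016321e-02, -1.38924315e-04]), 'tool_pos': array([ 188.70003898, -489.50835104,  244.85569063]), 'tcp_rot': array([-1.68183671,  1.569279  ,  1.82757851]), 'contact_force': array([-0.13436341,  0.08155514, -0.42226206]), 'moment': array([-0.03064793, -0.01157571, -0.00734927]), 'grip_width': 92.09141794537064}
side [[379.39124216   0.         253.36868455]
 [  0.         379.39124216 193.79692645]
 [  0.           0.           1.        ]] [-0.12730799  0.          0.          0.          0.        ] [320.81114586 719.2622833  634.27032525] [-2.14349592 -0.02417378 -2.80723479]
top [[431.03732409   0.         250.31679463]
 [  0.         431.03732409 193.46511066]
 [  0.           0.           1.        ]] [-0.15003395  0.          0.          0.          0.        ] [ 378.90287418  -37.2204723  1131.20639516] [-2.97188056 -0.02164786 -1.54142115]
[[ 4.72952013e-04 -2.72567757e-01  9.62136474e-01 -1.39372385e+02]
 [ 9.99999045e-01 -1.12018925e-03 -8.08907110e-04  7.16641206e-01]
 [ 1.29825693e-03  9.62135938e-01  2.72566968e-01 -7.31007250e+01]
 [ 0.00000000e+00  0.00000000e+00  0.00000000e+00  1.00000000e+00]] [[314.34452388   0.         253.84928232]
 [  0.         314.34452388 193.14191107]
 [  0.           0.           1.        ]] [0.01908881 0.         0.         0.         0.        ]
```

View pics/side0.png

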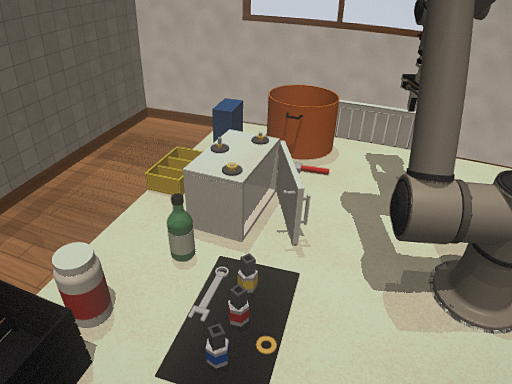

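View pics/top0.png

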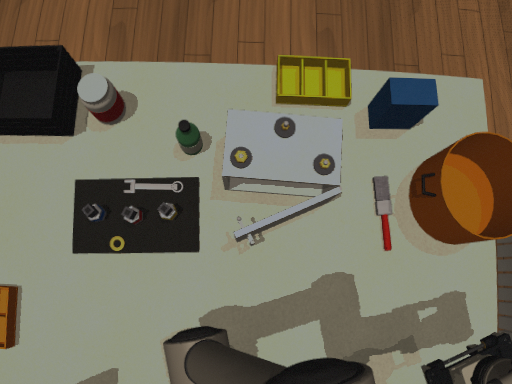

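```bash
cat > h.py <<'E'
import numpy as np,cv2
from scipy.spatial.transform import Rotation as Ro
from plant import *
def snap(n,f=None):
    o=get_obs();c=capture(n)
    if n=="wrist":
        R=Ro.from_euler("xyz",o["tcp_rot"]).as_matrix();M=np.array(c["mount"])
        c["R"]=R@M[:3,:3];c["p"]=R@M[:3,3]+o["tool_pos"]
    else: c["R"]=Ro.from_euler("xyz",c["attitude"]).as_matrix();c["p"]=np.array(c["position"])
    if f: cv2.imwrite(f"pics/{f}.png",c["image"][:,:,::-1])
    return c
def rays(c,px):
    u=cv2.undistortPoints(np.float64(px).reshape(-1,1,2),np.array(c["K"]),np.array(c["dist"]))[:,0]
    d=np.c_[u,np.ones(len(u))]@c["R"].T
    return d/np.linalg.norm(d,axis=1)[:,None]
def cast(c,px,z):
    d=rays(c,px);return c["p"]+d*((z-c["p"][2])/d[:,2])[:,None]
def proj(c,P):
    rv=cv2.Rodrigues(c["R"].T)[0];return cv2.projectPoints(np.float64(P).reshape(-1,1,3),rv,-c["R"].T@c["p"],np.array(c["K"]),np.array(c["dist"]))[0][:,0]
def tri(c1,a,c2,b):
    out=[]
    for d,e in zip(rays(c1,a),rays(c2,b)):
        s=np.linalg.lstsq(np.c_[d,-e],c2["p"]-c1["p"],rcond=None)[0]
        P,Q=c1["p"]+d*s[0],c2["p"]+e*s[1];out.append(np.r_[(P+Q)/2,np.linalg.norm(P-Q)])
    return np.array(out)
def blobs(c,lo,hi,amin=8,roi=None):
    hsv=cv2.cvtColor(c["image"],cv2.COLOR_RGB2HSV);m=cv2.inRange(hsv,np.array(lo),np.array(hi))
    if roi: z=np.zeros_like(m);x0,y0,x1,y1=roi;z[y0:y1,x0:x1]=m[y0:y1,x0:x1];m=z
    n,l,s,ce=cv2.connectedComponentsWithStats(m)
    return [(tuple(np.round(ce[i],1)),s[i].tolist()) for i in range(1,n) if s[i,4]>=amin]
E
python3 - <<'E'
from h import *
np.set_printoptions(precision=1,suppress=True)
t=snap("top");s=snap("side")
print("R tool",Ro.from_euler("xyz",get_obs()["tcp_rot"]).as_matrix().round(3))
for n,a,b in[("nut catch",(241,156),(232,168)),("nut hinge",(324,163),(260,138)),("nut back",(285,127),(219,147)),
 ("front-left top corner",(224,177),(245,188)),("front-right",(340,186),(280,139)),
 ("door free top",(235,235),(297,240)),("yel top",(168,209),(248,260)),("red top",(130,211),(239,293)),("blue top",(93,210),(216,331))]:
    print(n,tri(t,[a],s,[b])[0])
for n,lo,hi in[("yellow",(18,120,90),(35,255,255)),("blue",(105,120,60),(125,255,255)),("red",(0,150,80),(6,255,255))]:
    print(n,"T",blobs(t,lo,hi,5,(70,100,350,260)),"S",blobs(s,lo,hi,8,(150,120,320,380)))
for (n,im) in(("t",t["image"][95:250,215:350]),("s",s["image"][125:250,180:315])): cv2.imwrite(f"pics/z{n}.png",cv2.resize(im[:,:,::-1],None,fx=4,fy=4,interpolation=cv2.INTER_CUBIC))
E
```

```text
R tool [[-0.   0.4 -0.9]
 [ 0.  -0.9 -0.4]
 [-1.  -0.  -0. ]]
nut catch [625.4 -29.6 187.4   1.8]
nut hinge [ 615.8 -217.8  189.1    1.3]
nut back [ 700.5 -127.9  185.5    2.3]
front-left top corner [579.3   7.6 162.7   4.9]
front-right [ 566.8 -256.7  177.9    0. ]
door free top [452.7 -20.2  21.4  14.7]
yel top [515.9 147.9  75.7   2.5]
red top [504.2 242.2  75.2   4.5]
blue top [507.1 338.6  73.2   2.7]
yellow T [((np.float64(283.5), np.float64(103.0)), [280, 103, 8, 1, 8]), ((np.float64(306.0), np.float64(104.0)), [301, 104, 11, 1, 11]), ((np.float64(318.5), np.float64(104.4)), [314, 104, 10, 2, 10]), ((np.float64(330.0), np.float64(105.0)), [327, 105, 7, 1, 7]), ((np.float64(284.5), np.float64(126.3)), [282, 123, 7, 6, 21]), ((np.float64(240.5), np.float64(156.1)), [235, 150, 13, 12, 86]), ((np.float64(324.2), np.float64(163.4)), [320, 159, 10, 9, 51]), ((np.float64(116.7), np.float64(243.0)), [110, 236, 15, 15, 130])] S [((np.float64(259.7), np.float64(137.1)), [256, 135, 8, 5, 22]), ((np.float64(219.3), np.float64(145.8)), [217, 144, 6, 4, 17]), ((np.float64(171.2), np.float64(170.5)), [150, 146, 52, 49, 1463]), ((np.float64(231.4), np.float64(166.9)), [226, 163, 12, 8, 59]), ((np.float64(247.8), np.float64(282.9)), [238, 275, 20, 14, 142]), ((np.float64(265.9), np.float64(344.4)), [256, 336, 21, 18, 246])]
blue T [] S [((np.float64(216.5), np.float64(358.1)), [206, 352, 22, 13, 154])]
red T [] S [((np.float64(310.6), np.float64(168.7)), [301, 166, 19, 7, 80]), ((np.float64(238.8), np.float64(316.7)), [230, 309, 19, 14, 131])]
```

View pics/zt.png

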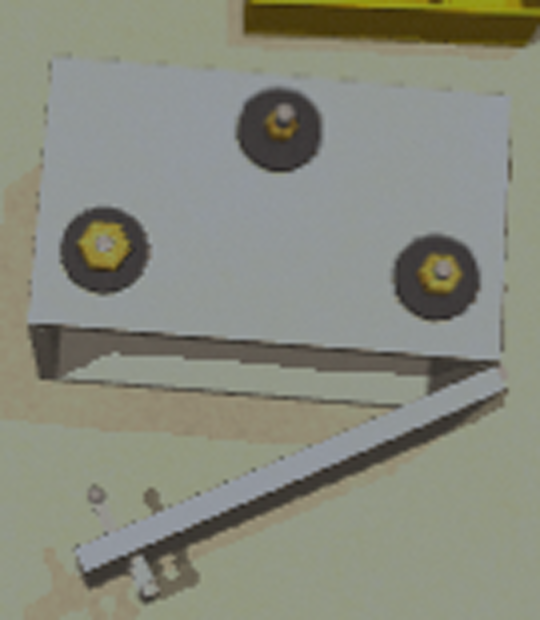

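Run:
```python
from h import *
np.set_printoptions(precision=1,suppress=True)
t=snap("top");s=snap("side")
f=lambda L:np.array(L)/4+[215,95]-.375
k=cast(t,f([(32,325),(500,358),(508,96),(52,58)]),180);print(k)
b=cast(t,f([(104,250),(436,278),(279,129)]),186);print(b)
dd=cast(t,f([(76,548),(95,575),(490,368),(505,390)]),174);print("door",dd)
hsv=cv2.cvtColor(t["image"],cv2.COLOR_RGB2HSV)
# dark bosses centroids in top & side
for c,rois in((t,[(228,145,256,172),(311,151,338,178),(272,114,299,141)]),(s,[(220,158,245,178),(249,130,272,146),(208,138,232,156)])):
    g=cv2.cvtColor(c["image"],cv2.COLOR_RGB2GRAY);hs=cv2.cvtColor(c["image"],cv2.COLOR_RGB2HSV)
    for x0,y0,x1,y1 in rois:
        m=((g<95)|(hs[:,:,1]>110))[y0:y1,x0:x1].astype(np.uint8)
        ct=max(cv2.findContours(m,0,2)[0],key=cv2.contourArea);e=cv2.fitEllipse(cv2.convexHull(ct))
        print(np.add(e[0],(x0,y0)),e[1],cast(c,[np.add(e[0],(x0,y0))],184))
u=b[0]-b[1];print("yaw(cab +y from world y)",np.degrees(np.arctan2(-u[0],u[1])),np.linalg.norm(u))
for e in(k[0]-k[1],k[3]-k[2]):print(np.degrees(np.arctan2(-e[0],e[1])),np.linalg.norm(e))
o=get_obs();R=Ro.from_euler("xyz",o["tcp_rot"]).as_matrix();print(R.round(4).tolist(),o["tool_pos"])
```

```text
[[ 580.6   10.6  180. ]
 [ 570.7 -255.3  180. ]
 [ 727.7 -262.   180. ]
 [ 740.     5.7  180. ]]
[[ 624.   -28.6  186. ]
 [ 614.6 -217.4  186. ]
 [ 699.4 -126.7  186. ]]
door [[ 456.3  -18.6  174. ]
 [ 441.7  -29.6  174. ]
 [ 565.9 -250.9  174. ]
 [ 553.4 -259.5  174. ]]
[240.6 157.3] (21.141359329223633, 21.569116592407227) [[624.1 -28.5 184. ]]
[323.6 164.1] (20.840843200683594, 21.12554359436035) [[ 615.1 -217.8  184. ]]
[284.4 127.1] (20.38251495361328, 20.906023025512695) [[ 699.6 -127.   184. ]]
[231.5 169.2] (12.42442798614502, 19.17671775817871) [[625.7 -29.3 184. ]]
[259.8 139.2] (10.029280662536621, 16.64970588684082) [[ 616.5 -220.3  184. ]]
[218.3 145.5] (14.372757911682129, 19.7793025970459) [[ 708.4 -138.7  184. ]]
yaw(cab +y from world y) -2.8601369528312266 189.08491477457787
-2.130886741434698 266.09027380045256
-2.619107710356682 268.0018926084456
[[-0.0001, 0.3596, -0.9331], [0.0003, -0.9331, -0.3596], [-1.0, -0.0003, -0.0001]] [ 188.8 -489.8  245.4]
```

>>> send_rows:
  moves:
    - [0,-30.3,-47,0]
    - [0,-30.3,-47,0]
    - [0,-30.3,-47,0]
    - [0,-30.3,-47,0]
    - [0,-30.3,-47,0]
    - [0,-30.3,-47,0]
    - [0,-30.3,-47,0]
    - [0,-30.3,-47,0]
  hand: 0

```text
time: 1.35
tool_pos: [453.4, -126.9, 245.7]
tcp_rot: [2.077, 1.57, -0.697]
contact_force: [0.6, -0.6, 0.5]
grip_width: 16.5
```

```bash
cat >> h.py <<'E'
def go(x,y,z,th=None,cur=None):
    """tool-axis shift to world target, th=heading of -z tool in deg; turn (deg) listed last, shift as if before the turn"""
    o=get_obs();R=Ro.from_euler("xyz",o["tcp_rot"]).as_matrix();p=o["tool_pos"]
    h=np.degrees(np.arctan2(-R[1,2],-R[0,2]))
    print("pos",np.round(p,1),"head %.1f"%h,"tilt",np.round(R[2],3),"shift",np.round(R.T@(np.array([x,y,z])-p),1),"turn",None if th is None else round((h-th+180)%360-180,1),"w %.1f"%o["grip_width"],"F",np.round(o["contact_force"],1),"t %.1f"%o["time"],"q",np.round(o["joint_positions"],2))
E
python3 -c "
from h import *
go(452,-128,158,21)"
```

```text
pos [ 453.4 -126.9  245.7] head 21.1 tilt [-1.     0.001 -0.   ] shift [87.7  0.4  1.7] turn 0.1 w 16.5 F [ 0.6 -0.6  0.5] t 1.4 q [-0.44  0.24  1.67 -0.    1.23  0.77]
```

>>> send_rows:
  moves:
    - [30,0,0,-4]
    - [30,0,0,0]
    - [28,0,0,0]
    - [0,0,-10,0]
    - [0,0,-10,0]
    - [0,0,-5,0]
    - [0,-1.7,-11.5,4]
    - [0,-1.7,-11.5,4]

```text
time: 2.35
tool_pos: [495.8, -105.7, 158.5]
tcp_rot: [2.32, 1.569, -0.526]
contact_force: [-0.5, -0.7, 0.2]
grip_width: 0.3
```

```bash
python3 -c "
from h import *
go(551,-90,158,-2.8)"
```

```text
pos [ 495.8 -105.7  158.5] head 16.9 tilt [-1.     0.001 -0.001] shift [  0.6   1.  -57.4] turn 19.7 w 0.3 F [-0.5 -0.7  0.2] t 2.4 q [-0.36  0.4   1.7  -0.    1.04  0.91]
```

>>> send_rows:
  moves:
    - [0,-1.7,-11.5,4]
    - [0,-1.7,-11.5,4]
    - [0,-1.7,-11.5,4]
    - [0,-1.7,-10,4]
    - [0,-1,-5,2]

```text
time: 2.98
tool_pos: [542.1, -89.3, 158.4]
tcp_rot: [0.606, 1.569, -2.553]
contact_force: [-14.6, -3.0, 10.2]
grip_width: 0.3
```

```bash
python3 -c "
from h import *
go(551,-90,158,-2.8);c=snap('top','t1');print(1)"
```

```text
pos [542.1 -89.3 158.4] head -1.0 tilt [-1.     0.001  0.001] shift [ 0.4  0.5 -9. ] turn 1.8 w 0.3 F [-14.6  -3.   10.2] t 3.0 q [-0.3   0.47  1.58 -0.    1.09  1.29]
1
```

>>> send_rows:
  moves:
    - [0,0,-2,0]
    - [0,0,-2,0]
    - [0,0,-2,0]
    - [0,0,-2,0]

```text
time: 3.52
tool_pos: [550.0, -89.1, 158.3]
tcp_rot: [-2.146, 1.571, 0.98]
contact_force: [0.5, 0.3, 0.1]
grip_width: 0.5
```

```bash
python3 -c "
from h import *
go(551,-90,158,-2.8);c=snap('top','t2')
im=c['image'][95:250,215:350,::-1];cv2.imwrite('pics/zt2.png',cv2.resize(im,None,fx=4,fy=4,interpolation=2))"
```

```text
pos [550.  -89.1 158.3] head -0.9 tilt [-1. -0. -0.] shift [ 0.3  0.9 -1. ] turn 1.9 w 0.5 F [0.5 0.3 0.1] t 3.5 q [-0.3   0.48  1.56  0.    1.1   1.29]
```

View pics/zt2.png

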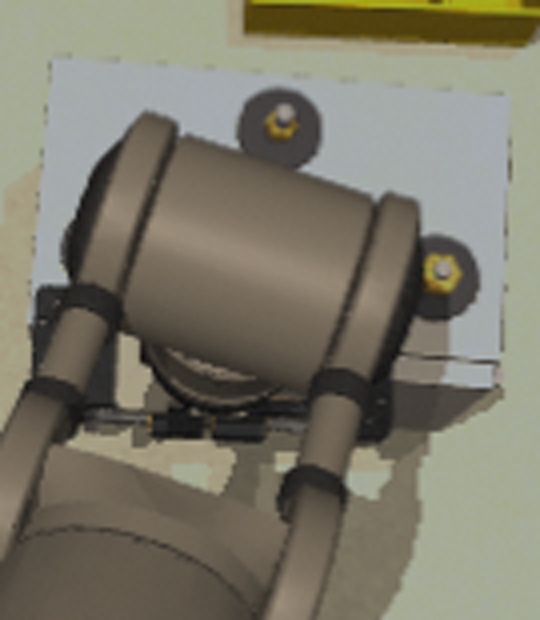

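>>> send_rows:
  moves:
    - [0,0,-2,0]
    - [0,0,-2,0]

```text
time: 3.82
tool_pos: [550.7, -89.2, 158.1]
tcp_rot: [-0.06, 1.563, 3.065]
contact_force: [-23.4, 1.4, 16.9]
grip_width: 0.3
```

>>> send_rows:
  moves:
    - [0,0,5,0]
    - [0,0,30,0]
    - [-40,0,10,0]
    - [-50,0,0,0]
    - [-30,0,0,0]
  hand: 0.6

```text
time: 4.45
tool_pos: [510.2, -89.2, 280.6]
tcp_rot: [2.832, 1.565, -0.325]
contact_force: [-0.3, 0.3, -0.1]
grip_width: 45.9
```

```bash
python3 -c "
from h import *
go(400,243,270,-2.8)"
```

```text
pos [510.2 -89.2 280.6] head -0.9 tilt [-1.     0.002 -0.005] shift [   9.4 -330.4  115.6] turn 1.9 w 45.9 F [-0.3  0.3 -0.1] t 4.5 q [-0.32  0.3   1.49 -0.    1.35  1.27]
```

>>> send_rows:
  moves:
    - [0,-41,-2.5,0]
    - [0,-41,-2.5,0]
    - [5,-41,-2.5,0]
    - [7,-41,-2.5,0]
    - [7,-41,-2.5,0]
    - [7,-41,-2.5,0]
    - [7,-41,-2.5,0]
    - [7,-41,-2.5,0]

```text
time: 5.45
tool_pos: [535.1, 240.4, 237.7]
tcp_rot: [-2.891, 1.569, 0.234]
contact_force: [0.7, -0.6, -0.2]
grip_width: 54.7
```

```bash
python3 -c "
from h import *
go(525,242,240,-2.8);c=snap('wrist','w1');cv2.imwrite('pics/w1b.png',cv2.resize(c['image'][:,:,::-1],(784,588),interpolation=2))
t=snap('top','t3')"
```

```text
pos [535.1 240.4 237.7] head -0.9 tilt [-1.    -0.001 -0.002] shift [-2.4 -1.4 10.2] turn 1.9 w 54.7 F [ 0.7 -0.6 -0.2] t 5.5 q [ 0.29  0.46  1.36 -0.    1.32  1.88]
```

View pics/w1b.png

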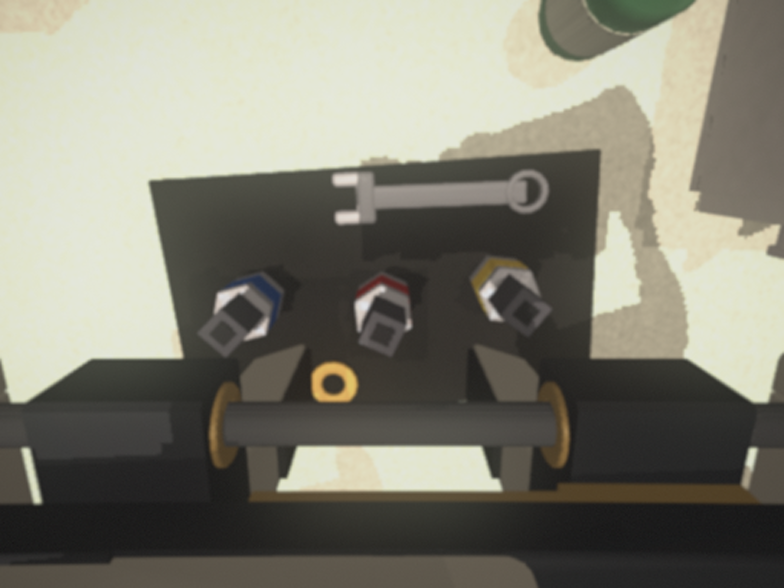

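```bash
python3 -c "
import cv2
im=cv2.imread('pics/w1.png')[172:236,222:282];cv2.imwrite('pics/r1.png',cv2.resize(im,None,fx=9,fy=9,interpolation=2))"
```

```text
(no output)
```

View pics/r1.png

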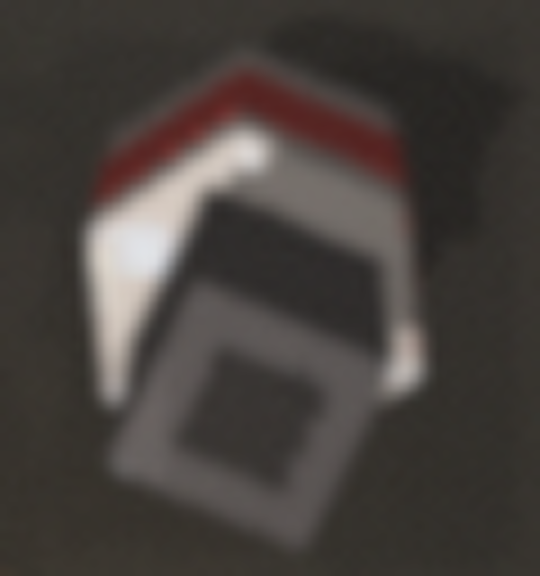

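```bash
cat >> h.py <<'E'
def quad(c,P,z=89):
    Q=cast(c,P,z);e=np.roll(Q,-1,0)-Q;a=np.degrees(np.arctan2(e[:,1],e[:,0]))
    print("centre",Q.mean(0).round(1),"sides",np.linalg.norm(e,axis=1).round(1),"ang mod90",(a%90).round(1))
    return Q
E
python3 -c "
from h import *
c=snap('wrist')
P=np.array([(193,282),(383,362),(298,550),(108,468)])/9+[222,172]-.44
quad(c,P);print(P.mean(0))
go(505,242,170)"
```

```text
centre [501.6 247.4  89. ] sides [22.2 23.6 22.7 23.1] ang mod90 [65.3 66.5 64.3 65.2]
[248.83777778 217.72666667]
pos [534.5 240.6 237. ] head -0.7 tilt [-1. -0. -0.] shift [67.  -1.  29.5] turn None w 54.9 F [-0.  -0.   0.5] t 5.6 q [0.29 0.46 1.36 0.   1.32 1.88]
```

>>> send_rows:
  moves:
    - [28,-3.2,16.5,0]
    - [29,-3.2,16.5,0]
    - [0,0,0,8]
    - [0,0,0,8]
    - [0,0,0,8]
    - [0,0,0,0]

```text
time: 6.35
tool_pos: [502.1, 244.9, 181.0]
tcp_rot: [-2.634, 1.569, 0.073]
contact_force: [0.2, -1.0, -0.1]
grip_width: 54.8
```

```bash
python3 -c "
from h import *
go(501.6,247.4,180,-24.7);c=snap('wrist','w2');print(proj(c,[[501.6,247.4,89]]))
go(501.6,247.4,180,-24.7)
x,y=proj(c,[[501.6,247.4,89]])[0].astype(int);print(x,y)
im=c['image'][y-50:y+35,x-50:x+50,::-1];cv2.imwrite('pics/r2.png',cv2.resize(im,None,fx=7,fy=7,interpolation=2))"
```

```text
pos [502.1 244.9 181. ] head -24.9 tilt [-1.    -0.001 -0.001] shift [ 1.  -2.   1.5] turn -0.2 w 54.8 F [ 0.2 -1.  -0.1] t 6.3 q [ 0.32  0.46  1.53 -0.    1.15  2.32]
[[250.58245894 205.2485733 ]]
pos [502.  245.  180.9] head -24.8 tilt [-1.    -0.001 -0.001] shift [ 0.9 -2.   1.4] turn -0.1 w 55.0 F [ 0.4 -0.3  0.2] t 6.4 q [ 0.32  0.46  1.53 -0.    1.15  2.32]
250 205
```

View pics/r2.png

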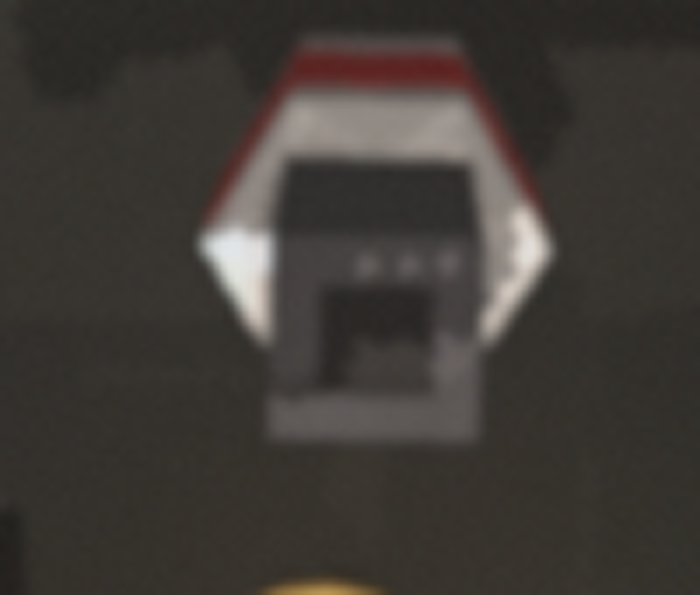

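```bash
python3 -c "
from h import *
import pickle
c=snap('wrist')
P=np.array([(274,232),(478,232),(481,440),(268,440)])/7+[200,155]-.43
for z in(75,82,89):quad(c,P,z)
p1=np.array([534.8,240.5,237.4]);R=Ro.from_euler('ZYX',[0,0,0]).as_matrix()
h=np.radians(-.8);T=np.array([[0,np.sin(h),-np.cos(h)],[0,-np.cos(h),-np.sin(h)],[-1,0,0]]);M=np.array(c['mount'])
d=dict(c);d['R']=T@M[:3,:3];d['p']=T@M[:3,3]+p1
P1=np.array([(193,282),(383,362),(298,550),(108,468)])/9+[222,172]-.44
print(tri(d,[P1.mean(0)],c,[P.mean(0)]))
go(501.6,247.4,75,-24.7)"
```

```text
centre [498.5 246.7  75. ] sides [23.5 25.5 25.2 25.5] ang mod90 [65.1 66.6 65.1 62.8]
centre [500.5 245.8  82. ] sides [22.9 24.8 24.5 24.8] ang mod90 [65.1 66.6 65.1 62.8]
centre [502.5 244.8  89. ] sides [22.2 24.  23.8 24. ] ang mod90 [65.1 66.6 65.1 62.8]
[[502.00004458 245.14393506  87.88484213   0.73857489]]
pos [501.9 245.1 180.8] head -24.8 tilt [-1.    -0.    -0.001] shift [105.8  -1.9   1.3] turn -0.1 w 55.0 F [ 0.6  0.8 -0.2] t 6.5 q [ 0.32  0.46  1.53 -0.    1.15  2.32]
```

>>> send_rows:
  moves:
    - [40,0,0,0]
    - [40,0,0,0]
    - [20,0,0,0]
    - [6,0,0,0]
    - [0,0,0,0]

```text
time: 7.08
tool_pos: [501.9, 245.7, 74.8]
tcp_rot: [-2.632, 1.57, 0.075]
contact_force: [-0.9, 0.3, -0.5]
grip_width: 55.0
```

>>> send_rows:
  moves:
    - [0,0,0,0]
    - [0,0,0,0]
    - [0,0,0,0]
    - [0,0,0,0]
  hand: 0

```text
time: 7.58
tool_pos: [501.7, 245.8, 74.8]
tcp_rot: [-2.598, 1.57, 0.109]
contact_force: [-1.0, 0.2, 2.2]
grip_width: 23.6
```

>>> send_rows:
  moves:
    - [-50,0,0,0]
    - [-60,0,0,0]
    - [-60,0,0,0]
    - [-60,0,0,0]
    - [-10,0,0,-11]
    - [0,0,0,-11]
    - [0,0,0,0]

```text
time: 8.45
tool_pos: [501.3, 245.7, 314.2]
tcp_rot: [0.541, 1.57, -2.663]
contact_force: [0.2, 0.1, -1.2]
grip_width: 24.2
```

```bash
python3 -c "
from h import *
go(570,-28.7,315,-2.8);c=snap('side','s4')
t=snap('top');
im=np.hstack([cv2.resize(c['image'][60:300,120:380],(520,480)),cv2.resize(t['image'][100:250,215:350],(270,300)).repeat(1,0)[:480] if 0 else cv2.copyMakeBorder(cv2.resize(t['image'][100:250,215:350],(270,300)),0,180,0,0,0)])
cv2.imwrite('pics/s4b.png',im[:,:,::-1])"
```

```text
pos [501.3 245.7 314.2] head -3.5 tilt [-1.     0.     0.001] shift [ -0.7 269.6 -85.5] turn -0.7 w 24.2 F [ 0.2  0.1 -1.2] t 8.4 q [ 0.32  0.36  1.3  -0.    1.48  1.95]
```

View pics/s4b.png

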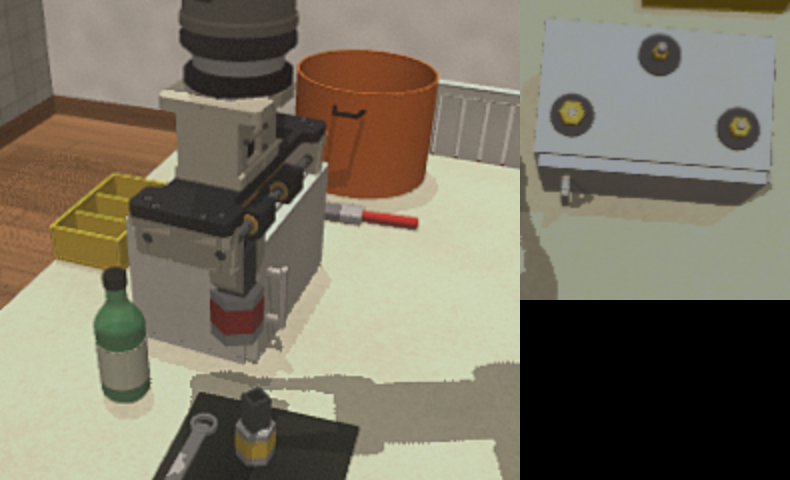

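>>> send_rows:
  moves:
    - [0,45,-13,-0.7]
    - [0,45,-13,0]
    - [0,45,-13,0]
    - [0,45,-13,0]
    - [0,45,-13,0]
    - [0,44,-13,0]
    - [0,0,0,0]
    - [0,0,0,0]

```text
time: 9.55
tool_pos: [565.8, -26.5, 314.1]
tcp_rot: [-0.475, 1.57, 2.616]
contact_force: [0.5, 0.6, -2.0]
grip_width: 24.2
```

```bash
cat > nut.py <<'E'
from h import *
import sys,pickle
np.set_printoptions(precision=1,suppress=True)
go(624.3,-28.7,295,-2.8);c=snap('wrist',sys.argv[1])
hs=cv2.cvtColor(c['image'],cv2.COLOR_RGB2HSV)
L=[('catch',(624.3,-28.7,186)),('hinge',(615,-217.6,186)),('back',(699.5,-127,186))]
for n,P in L:
    x,y=proj(c,[P])[0]
    if not(30<x<482 and 30<y<354):continue
    x0,y0=int(x)-34,int(y)-34
    s=hs[y0:y0+68,x0:x0+68].astype(int)
    m=((s[:,:,2]<110)|(s[:,:,1]>100)).astype(np.uint8);m=cv2.morphologyEx(m,cv2.MORPH_OPEN,np.ones((3,3)))
    ct=max(cv2.findContours(m,0,2)[0],key=cv2.contourArea);e=cv2.fitEllipse(cv2.convexHull(ct))
    q=np.add(e[0],(x0,y0));print(n,'exp',np.array([x,y]),'boss',q,np.array(e[1]),cast(c,[q],185)[0])
pickle.dump({k:c[k] for k in('R','p','K','dist','image')},open(sys.argv[1]+'.pkl','wb'))
E
python3 nut.py w3; python3 -c "
import cv2;im=cv2.imread('pics/w3.png');cv2.imwrite('pics/w3b.png',cv2.resize(im[50:290,130:430],(750,600),interpolation=2))"
```

```text
pos [565.8 -26.5 314.1] head -2.9 tilt [-1. -0.  0.] shift [ 19.   -0.8 -58.5] turn -0.1 w 24.2 F [ 0.5  0.6 -2. ] t 9.6 q [-0.2  0.4  1.3  0.   1.5  1.4]
catch exp [252.2 122.4] boss [254.3 122.6] [55.2 57.1] [624.  -30.4 185. ]
```

View pics/w3b.png

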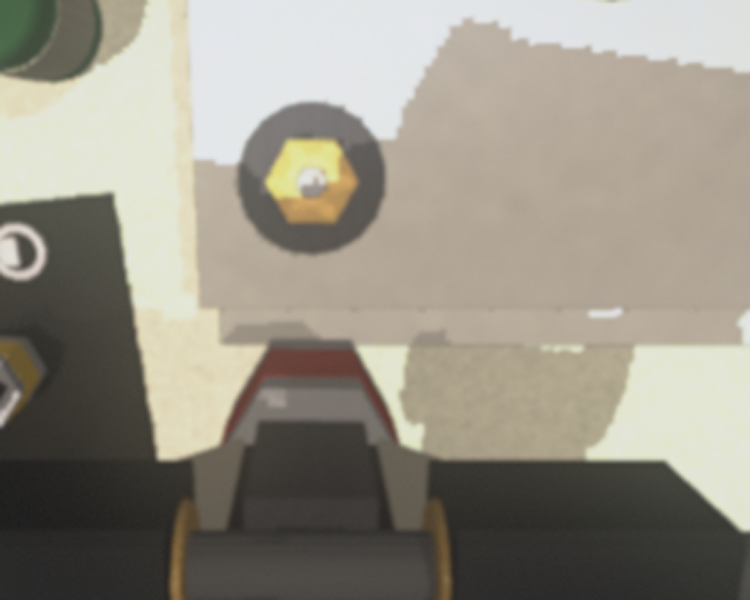

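>>> send_rows:
  moves:
    - [0,0,-20,0]
    - [0,0,-20,0]
    - [0,0,-12,0]
    - [10,0,-5.8,0]
    - [20,0,0,0]
    - [9,0,0,0]
    - [0,0,0,0]
    - [0,0,0,0]

```text
time: 10.6
tool_pos: [624.0, -29.5, 276.3]
tcp_rot: [2.962, 1.569, -0.228]
contact_force: [-0.7, -0.4, -0.9]
grip_width: 24.0
```

```bash
python3 -c "
from h import *
go(623.5,-29.4,257,-2.8)"
```

```text
pos [624.  -29.5 276.3] head -2.7 tilt [-1.     0.    -0.001] shift [19.3 -0.   0.5] turn 0.1 w 24.0 F [-0.7 -0.4 -0.9] t 10.6 q [-0.17  0.51  1.17 -0.    1.46  1.45]
```

Descend gently past the lead-in and read the force.

>>> send_rows:
  moves:
    - [5,0,0.4,0]
    - [3,0,0,0]
    - [2,0,0,0]
    - [1.5,0,0,0]
    - [1,0,0,0]
    - [0,0,0,0]

```text
time: 11.35
tool_pos: [623.4, -29.6, 263.0]
tcp_rot: [1.156, 1.571, -2.033]
contact_force: [-0.0, -0.0, -1.7]
grip_width: 23.8
```

>>> send_rows:
  moves:
    - [1,0,0,0]
    - [1,0,0,0]
    - [0,0,0,0]

```text
time: 11.72
tool_pos: [623.3, -29.6, 260.9]
tcp_rot: [0.11, 1.571, -3.08]
contact_force: [0.3, 0.4, -2.5]
grip_width: 24.1
```

>>> send_rows:
  moves:
    - [1,0,0,0]
    - [1,0,0,0]
    - [1,0,0,0]
    - [0,0,0,0]

```text
time: 12.22
tool_pos: [623.3, -29.5, 257.9]
tcp_rot: [0.137, 1.571, -3.052]
contact_force: [-0.1, -0.3, -1.3]
grip_width: 23.9
```

>>> send_rows:
  moves:
    - [1,0,0,0]
    - [1,0,0,0]
    - [0,0,0,0]

```text
time: 12.6
tool_pos: [623.4, -29.6, 256.8]
tcp_rot: [2.918, 1.57, -0.271]
contact_force: [-2.0, 0.6, 4.9]
grip_width: 23.8
```

>>> send_rows:
  moves:
    - [0.5,0,0,0]
    - [0,0,0,0]
    - [0,0,0,0]

```text
time: 12.98
tool_pos: [623.4, -29.6, 256.8]
tcp_rot: [2.938, 1.569, -0.252]
contact_force: [-2.1, 0.8, 6.5]
grip_width: 23.8
```

```bash
python3 -c "
from h import *
go(623.5,-29.4,257,-2.8);c=snap('side','s5');t=snap('top');w=snap('wrist')
A=cv2.resize(c['image'][110:250,180:320],(400,400),interpolation=2);B=cv2.resize(w['image'][60:260,150:350],(400,400),interpolation=2)
cv2.imwrite('pics/s5b.png',np.hstack([A,B])[:,:,::-1])"
```

```text
pos [623.4 -29.6 256.8] head -2.7 tilt [-1.     0.    -0.002] shift [-0.2 -0.2 -0.1] turn 0.1 w 23.8 F [-2.1  0.8  6.5] t 13.0 q [-0.17  0.52  1.21 -0.    1.41  1.45]
```

View pics/s5b.png

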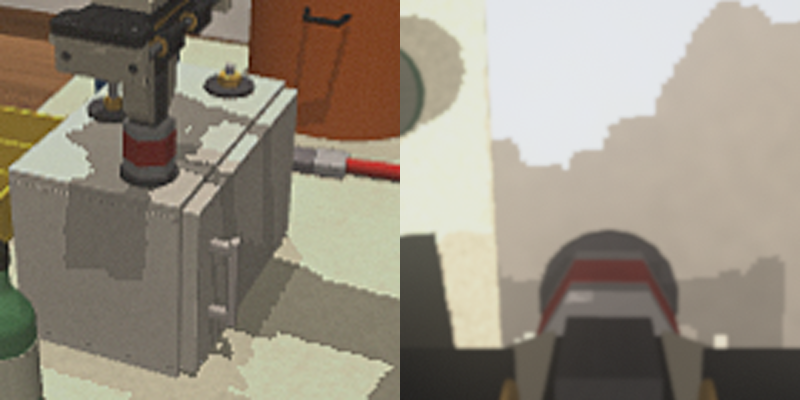

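Side view: the red socket sits down on its boss, upright, and the door is flush. Handing in.

```bash
python3 -c "
from plant import *
print(close_job())"
```

```text
the job is handed in; nothing more can be done
None
```

The door is shut, and I handed the job in with the red socket still gripped, upright and fully seated on the catch nut.

- **Door:** I pushed it until the resistance (about 15 N) dropped to zero as the catch pulled it in. A further push met a hard stop at 23 N, and later pictures show the door flush.
- **Choosing the socket:** I only tried the red one. The pictures showed the catch nut to be the largest (26 mm, short stud), and red fitted first time. I left yellow and blue standing on the mat and did not touch the spanner, washer, soap bottle or brush.
- **Seating:** The socket went down with no noticeable resistance to the expected seated height (grasp point at 256.8 mm, expected 257). It then rested with about 6.5 N of contact. A socket that did not fit would have stopped at least 6 mm higher. The gripper was vertical to within 0.002 rad and within about 0.1° of the cupboard's angle.
- **Disagreements:** The wrist and top cameras differed by about 2 mm on the nut's sideways position, so I aimed between them. My first rough two-view height for the socket tops came out about 14 mm low. A closer wrist measurement gave 87.9 mm against the stated 89 mm.

The job took about 13 s of the 72 s allowed, and no check failed at the end.

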